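# Pump the bench clamp onto a cedar planter box and keep it squeezed

## Robot

A 6-joint arm with a two-finger parallel gripper is mounted at the origin on the work surface. World frame = base frame: x ahead of the robot, y to its left, z up, the work surface at z = 0. Lengths are in mm, angles in degrees, forces in N, time in s.
With the tool pointing down it reaches from about 300 to 850 mm from the base axis. Payload 4.2 kg.
Tool frame: the origin (TCP) lies midway between the tips of the shut fingers; the grasp point (between the pads) lies 19 mm behind it; z points along the fingers, x is the direction in which the jaws open and shut, and the axes are right-handed (so a half turn about z gives the same grasp; the last joint's range is limited). The gripper opens to 91 mm and grips with 3 to 60 N. Pads are 32 mm wide; open, the fingers measure 118 mm over their backs; the gripper's body (76 mm by 178 mm) begins 60 mm behind the grasp point.
Start: joints at [-77.407, 18.312, 89.639, -0, 72.044, -1.146], TCP at [136.569, -558.562, 213.976] pointing down, gripper open.
Joint ranges: [-177.97, 177.97], [-48.28, 115.42], [12.27, 149.76], [-77.06, 257.06], [2.81, 150.46], [-146.56, 146.56]. Speed limits (degrees/s): [147.25, 147.25, 180, 180, 180, 180].

## Interface

Orientations are given as [roll, pitch, yaw] about the fixed x, y, z axes, in that order (R = Rz(yaw) Ry(pitch) Rx(roll)).
In Python, from workcell import env gives the robot as it stands. The module is installed in compiled form; this text tells all that it offers.
- The arm moves only by the tool drive_tool, never from a script. Its argument "series" is a list of rows, each a list of 3 entries, a list of its own where there are three numbers: the closure, from 0 (fully open) to 1 (shut), then the shift along the tool's x, y, z in mm, then the turn, a rotation vector about the tool's x, y, z in rad. In form: [[gripper, [dx, dy, dz], [rx, ry, rz]], ...]. A call has exactly 5 rows; each row is the pose to reach, as a shift and turn from the pose commanded when the call began, along the tool's axes at that moment; what a row does not reach only later rows make up. A row lasts 1/10 s, in which the tool goes at most 50 mm and 8.59 degrees, less where a joint would pass 70% of its speed; a pose out of reach is approached as far as the arm can. A call with a gripper value outside its range is refused whole. The fingers move at their own pace and stop on an object; "squeeze" is the grip in N (left out, the last holds). Time passes only in rows, so rows that repeat a pose let the fingers close, or fill a call up. It gives the time, the measured TCP pose, the force and the opening at its end, in the units of the state.
- env.state(): the state, without advancing time (a new reading comes with each control period).
- env.grab_frame(name): name is "scene" or "top" or "wrist"; returns a dict with "image" (480x640x3 uint8, red, green, blue), "K" (3x3 intrinsics, pixels), "origin" and "orientation" of the camera in the world. Camera axes: x right, y down, z forward; pixel columns grow to the right and rows downward; lengths in mm; the calibration is good to about 2 mm. A picture is of the moment at which its call begins. There is no depth.
- env.job_done(): hands the job in, once; it reports no verdict.
The state is a dict: "time_s": time; "qpos": joint angles; "qvel": joint speeds; "effort": joint torques, N m; "ee_pos": TCP position; "ee_rot": TCP orientation; "force": force on the tool from outside, world axes, zero at the start; "torque": the same for the moment, N m; "gripper_width": finger opening in mm.
Only numpy, scipy, OpenCV 4.12 (cv2) and the standard library are available. Lean on these libraries where they do the work, as an engineer would, in place of code of your own. Each camera call takes 0.05 s, during which the arm holds its last target.

## Task

Pump the trigger of the ratchet bench clamp until its sliding jaw has pushed the small cedar planter box up against the fixed jaw and the sprung rubber pad is pressed about half-way in; never press the pad fully home, or the thin box is crushed. The clamp has no catch and eases off when the trigger is let go, so finish while still holding the trigger drawn with the box squeezed between the jaws. Work the clamp by its trigger only, without pushing the sliding jaw or the box by hand, and leave the pot, glass cloche, seed tray and dibber alone.

Things in the scene. Friction and masses are not known exactly. Their poses are not given: they have to be found in the camera images.
- clamp: Grey bench clamp bolted to the table. Origin on the table under the trigger pivot; +y is the way the sliding jaw travels towards the fixed jaw, z up. Base plate 84 mm wide (x), y -62 to 228 mm, top at z 8 mm. Housing plates beside the trigger: 38 mm over all in x, y -58 to 30 mm, up to z 94 mm. Fixed black hand grip behind the trigger: 24 mm wide, y -50 to -36 mm, up to z 150 mm
- pivot (a point): Trigger pivot (axis along clamp x), 80 mm above the table at clamp x 0, y 0
- trigger_top (a point): Middle of the trigger's upper end, 90 mm from the pivot
- trigger_grip: Black trigger grip, rounded bar 22 mm wide (clamp x), 12 mm thick, from 30 to 90 mm above the pivot along its own z; origin at the pivot. The only part to work by hand: push or pull its upper end towards clamp -y (towards the hand grip). Once a tooth is caught the jaw moves about 0.3 to 0.5 times as far as its upper end
- trigger (a joint): Trigger angle (rad): 0 at rest (leaning 0.32 to clamp +y, top 28 mm to +y), grows as the top is drawn to clamp -y, stop at 0.64 (top 28 mm to -y). A spring (2 to 4 N at the top) returns it. Drawing drives the jaw; on the way back a pawl clicks over the teeth (pitch 7.5 mm). A full stroke 0-0.64-0 advances the jaw about 15 mm; up to 7.5 mm more is lost before a tooth is caught
- jaw (a joint): Travel of the sliding jaw (m), grows towards the fixed jaw, 0 to 0.1. Friction of about 3 N holds it between strokes, but a well pressed pad pushes it back when the trigger is let go, until the pad is pressed by only 2 to 3 mm. The jaw head is 60 mm wide, its top 75 mm above the table
- pad (a joint): How far the sprung rubber pad is pressed into the jaw (m): 0 free, 0.020 fully home; spring 0.8 N per mm. The pad plate is 50 mm wide, 45 mm high, 6 mm thick; its back stands 22 mm in front of the jaw head when free, 2 mm when fully home
- pad_face (a point): Middle of the pad's front face, 42 mm above the table; at jaw 0 and pad 0 it is at clamp y 82 mm
- ram: Guide of the sliding bar at the front of the clamp housing, fixed; it carries the toothed bar, sliding jaw and pad (contacts of all of these count as its own). Origin as the clamp's
- fixed_jaw: Fixed grey end jaw, plate 70 mm wide, 14 mm thick, 8 to 75 mm above the table. Origin as the clamp's
- fixed_face (a point): Middle of the fixed jaw's inner face, clamp y 203 mm, 42 mm above the table
- planter: Small open cedar box, 60 x 60 mm, 55 mm high, walls 7 mm, loose, standing on the clamp's base plate between pad and fixed jaw. Origin at the centre of its underside; its y axis is roughly along the clamp's y
- pot: Grey ceramic pot, 110 mm wide, 100 mm high, origin under its centre. Bystander
- cloche: Small glass cloche (bell with a knob), 104 mm wide, 152 mm high, origin under its centre. Bystander
- seed_tray: Clear plastic seed tray with cells, 160 x 260 x 50 mm, origin under its centre. Bystander
- dibber: Wooden T-handled dibber lying flat, 24 mm thick, 220 mm long, handle 100 mm, origin on the table under the middle of the shaft. Bystander
Not all that is in view belongs to the job. There is more than one size of the planter; the job needs the largest.

How it is judged:
By the outcome, as a careful person would: the job done as asked, in the order asked, and still so for the second after the job is handed in, while the arm keeps its last pose, push and grip.
It also fails if it takes over 45 s, if anything falls off the work surface, if the arm or the gripper's body presses on something with over 40 N, if the wrist force passes 120 N, or if a joint passes its speed limit or range.

## Working session

There is one attempt and no reset: what is moved stays moved. The work goes in short steps, Python scripts to look and compute and a tool call to move; the robot and the scene stay as the last step left them, time stands still between calls to the robot, and variables do not carry over. Pictures are saved under pics/ and viewed, and the job is handed in when it is done.

Besides the shell and the picture viewer there is one more tool, called after "Request:" in YAML: its name, and indented under it one key for each argument. drive_tool: Moves the arm, as the interface text tells. Its arguments: {"type":"object","properties":{"series":{"type":"array","items":{"type":"array"}},"squeeze":{"type":"number"}},"required":["series"]}

```bash
mkdir -p pics; python3 - <<'E'
from workcell import env
import cv2,numpy as np
print(env.state())
for n in ["scene","top","wrist"]:
    f=env.grab_frame(n); cv2.imwrite(f"pics/{n}0.png",f["image"][:,:,::-1]); print(n,f["K"],f["origin"],f["orientation"])
E
```

```text
{'time_s': 0.0, 'qpos': array([-7.74051611e+01,  1.83506224e+01,  8.97062824e+01, -1.02887800e-03,
        7.20426579e+01, -1.14656328e+00]), 'qvel': array([ 0.0634955 ,  0.04881947,  0.02792779,  0.02469451, -0.03396827,
       -0.02634488]), 'effort': array([-3.33490880e-04, -4.12462842e+01, -2.31976354e+01,  7.28317956e-02,
        4.57170547e-02, -1.55595626e-04]), 'ee_pos': array([ 136.46542283, -558.05701907,  213.13132193]), 'ee_rot': array([-1.79998986e+02,  9.95623056e-02, -7.62582789e+01]), 'force': array([-0.14640886, -0.07290377, -0.17909382]), 'torque': array([-0.00883177,  0.03044145,  0.00537092]), 'gripper_width': 91.4749044374867}
scene [[520.64256758   0.         318.18701   ]
 [  0.         520.64256758 240.69814421]
 [  0.           0.           1.        ]] [1216.52398615 -450.72969608 1127.7585025 ] [-140.31769384   -1.08112627   59.34452061]
top [[521.01998186   0.         314.81735511]
 [  0.         521.01998186 242.41922503]
 [  0.           0.           1.        ]] [ 425.21078096   -2.58620211 1361.62613155] [-176.59988505    0.62819881  -90.14466609]
wrist [[387.73113804   0.         318.17248343]
 [  0.         387.73113804 240.46749628]
 [  0.           0.           1.        ]] [ 201.70579569 -541.67409289  383.67627168] [ 1.65915915e+02  1.40352026e-01 -7.63116871e+01]
```

View pics/scene0.png

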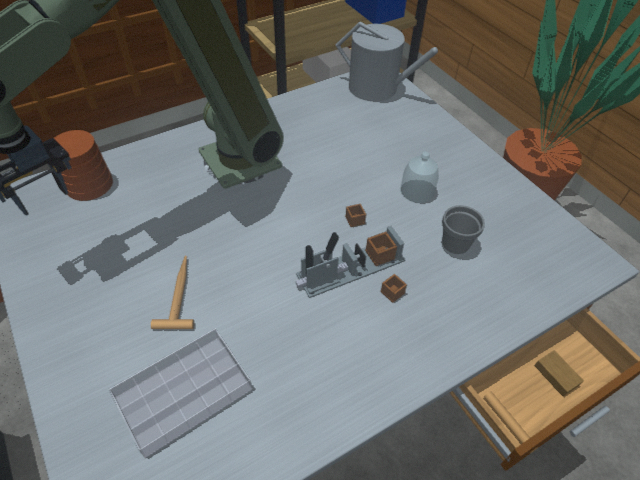

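View pics/top0.png

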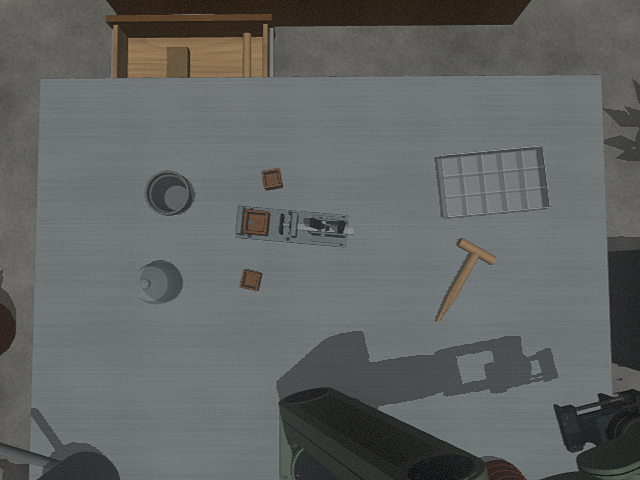

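View pics/wrist0.png

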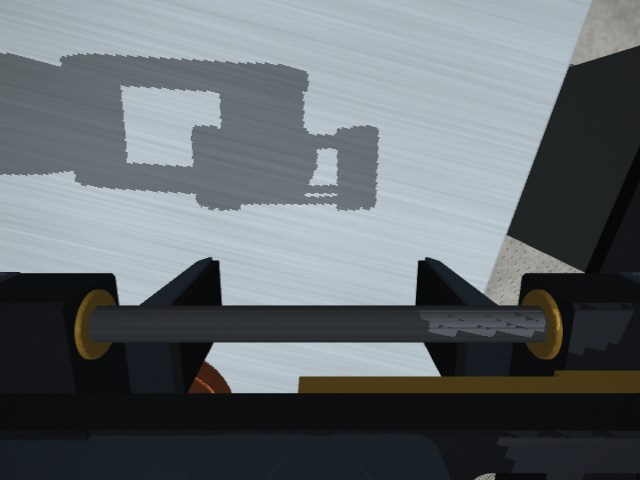

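The top view shows the clamp with its base plate from about (236,222) to (350,230). The planter sits at (256,222) and the trigger around (318,225). The +y of the clamp points left in the image. I'll zoom in.

```bash
cat > h.py <<'E'
import numpy as np,cv2
from workcell import env
from scipy.spatial.transform import Rotation as R
def cam(n):
    f=env.grab_frame(n); f["R"]=R.from_euler("xyz",f["orientation"],degrees=True).as_matrix(); return f
def ray(f,uv):
    uv=np.asarray(uv,float); d=np.linalg.inv(f["K"])@[uv[0],uv[1],1]; return f["R"]@d
def onz(f,uv,z):
    d=ray(f,uv); o=np.asarray(f["origin"]); return o+d*(z-o[2])/d[2]
def proj(f,p):
    q=f["K"]@(f["R"].T@(np.asarray(p)-f["origin"])); return q[:2]/q[2]
def two(f,a,g,b):
    d1,d2=ray(f,a),ray(g,b); o1,o2=np.array(f["origin"]),np.array(g["origin"])
    s=np.linalg.lstsq(np.c_[d1,-d2],o2-o1,rcond=None)[0]
    p,q=o1+s[0]*d1,o2+s[1]*d2; return (p+q)/2,np.linalg.norm(p-q)
def crop(f,x0,y0,x1,y1,k,name):
    im=cv2.resize(f["image"][y0:y1,x0:x1,::-1],None,fx=k,fy=k,interpolation=cv2.INTER_CUBIC); cv2.imwrite("pics/"+name,im)
E
python3 - <<'E'
from h import *
t=cam("top"); crop(t,225,190,365,260,5.7,"t1.png")
s=cam("scene"); crop(s,285,220,415,310,6,"s1.png")
E
```

```text
(no output)
```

View pics/t1.png

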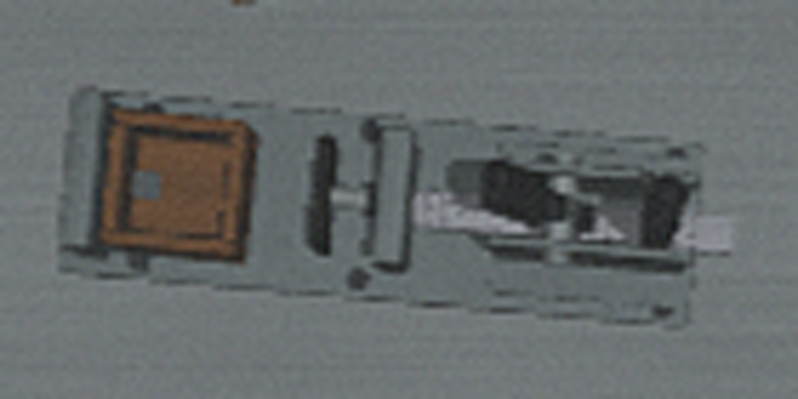

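View pics/s1.png

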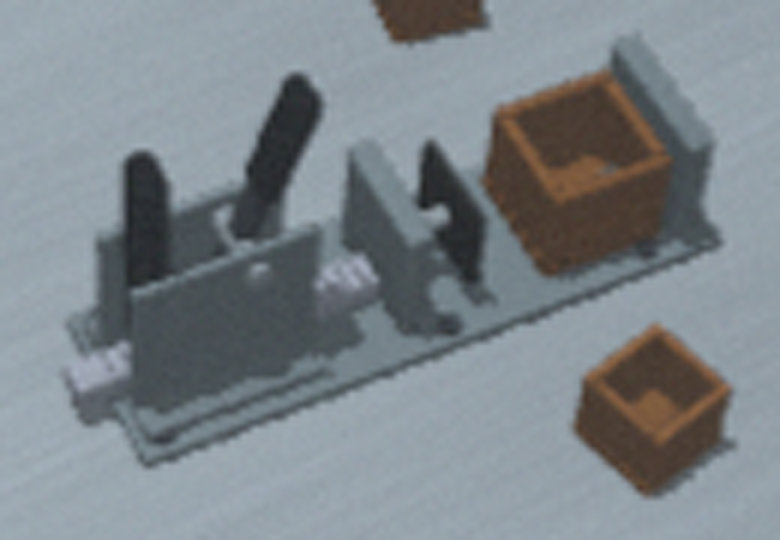

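```bash
python3 - <<'E'
from h import *
t=cam("top"); s=cam("scene")
T=lambda x,y:((x+.5)/5.7-.5+225,(y+.5)/5.7-.5+190)
S=lambda x,y:((x+.5)/6-.5+285,(y+.5)/6-.5+220)
c=[onz(t,T(*p),8) for p in [(705,145),(687,325),(60,272)]]
print(np.round(c,1))
rn,rf,fn=c[1],c[0],c[2]
print("w",np.linalg.norm(rn-rf),"L",np.linalg.norm(fn-rn))
cs=[onz(s,S(*p),8) for p in [(150,465),(720,240)]]
print("scene rear-near? front-near",np.round(cs,1),np.linalg.norm(cs[0]-cs[1]))
d=(fn-rn)/np.linalg.norm(fn-rn); print("yaw of y axis",np.degrees(np.arctan2(d[1],d[0])))
# trigger top: scene (302,78)
for a,b in [((465,178),(302,80))]:
    print(two(t,T(*a),s,S(*b)))
E
```

```text
[[577.  -75.4   8. ]
 [494.5 -66.7   8. ]
 [519.7 220.    8. ]]
w 82.93175900412798 L 287.7450172511438
scene rear-near? front-near [[578.6 -73.7   8. ]
 [602.3 211.5   8. ]] 286.21042739552956
yaw of y axis 84.98123516866569
(array([542.73270263,  24.45790992, 168.26344408]), np.float64(13.002299439091463))
```

```bash
cat >> h.py <<'E'
EY=np.array([np.cos(np.radians(85)),np.sin(np.radians(85)),0]); EX=np.array([EY[1],-EY[0],0]); O=np.array([541.3,-10,0])
def W(x,y,z): return O+x*EX+y*EY+np.array([0,0,z])
def C(p): d=np.asarray(p)-O; return np.array([d@EX,d@EY,d[2]])
def delta(x,y,z):
    s=env.state(); A=R.from_euler("xyz",s["ee_rot"],degrees=True); G=R.from_euler("xyz",[180,0,-5],degrees=True)
    return np.round(A.inv().apply(W(x,y,z)-s["ee_pos"]),1), np.round((A.inv()*G).as_rotvec(),3)
E
python3 -c "
from h import *
print(delta(0,70,215),C(env.state()['ee_pos']))"
```

```text
(array([-502.9, -545.9,   -1. ]), array([-0.   ,  0.   , -1.244])) [-355.40915908 -581.64457938  213.77620219]
```

Request:
drive_tool:
  series:
    - [0.5,[-34,-37,0],[0,0,-0.13]]
    - [1,[-68,-74,0],[0,0,-0.26]]
    - [1,[-102,-111,0],[0,0,-0.39]]
    - [1,[-136,-148,0],[0,0,-0.52]]
    - [1,[-170,-185,0],[0,0,-0.65]]
  squeeze: 20

```text
time_s: 0.85
ee_pos: [275.9, -348.8, 214.1]
ee_rot: [-180.0, -0.0, -38.8]
force: [1.2, -0.8, 1.0]
gripper_width: 54.0
```

```bash
python3 -c "
from h import *
print(delta(0,70,215),C(env.state()['ee_pos']))"
```

```text
(array([ -44.1, -488.6,   -0.9]), array([ 0.   , -0.001, -0.589])) [-234.86180828 -360.66462516  214.0839843 ]
```

Request:
drive_tool:
  series:
    - [1,[-4,-48,0],[0,0,-0.13]]
    - [1,[-8,-96,0],[0,0,-0.26]]
    - [1,[-13,-144,0],[0,0,-0.39]]
    - [1,[-17,-192,0],[0,0,-0.52]]
    - [1,[-22,-240,0],[0,0,-0.589]]

```text
time_s: 1.35
ee_pos: [410.1, -148.5, 214.3]
ee_rot: [180.0, -0.1, -5.1]
force: [0.5, -1.0, -0.3]
gripper_width: 14.0
```

```bash
python3 -c "
from h import *
print(delta(0,70,215),C(env.state()['ee_pos']))"
```

```text
(array([ 118.5, -219.5,   -0.7]), array([ 0.001, -0.001, -0.001])) [-118.65861901 -149.39601478  214.2545631 ]
```

Request:
drive_tool:
  series:
    - [1,[24,-43,0],[0,0,0]]
    - [1,[48,-86,0],[0,0,0]]
    - [1,[72,-129,0],[0,0,0]]
    - [1,[96,-172,0],[0,0,0]]
    - [1,[117,-214,0],[0,0,0]]

```text
time_s: 1.85
ee_pos: [546.5, 54.2, 214.0]
ee_rot: [180.0, -0.0, -5.2]
force: [0.7, 0.5, -0.3]
gripper_width: 0.2
```

Request:
drive_tool:
  series:
    - [1,[0,0,0],[0,0,0]]
    - [1,[0,0,0],[0,0,0]]
    - [1,[0,0,0],[0,0,0]]
    - [1,[0,0,0],[0,0,0]]
    - [1,[0,0,0],[0,0,0]]

```text
time_s: 2.35
ee_pos: [544.9, 51.0, 214.2]
ee_rot: [180.0, -0.0, -5.4]
force: [0.0, -0.0, -0.2]
gripper_width: 0.4
```

```bash
python3 -c "
from h import *
print(delta(0,70,142),C(env.state()['ee_pos']))
w=cam('wrist');crop(w,0,0,640,480,1.25,'w1.png')
t=cam('top'); crop(t,225,190,365,260,5.7,'t2.png')
"
```

```text
(array([ 1.6, -8.9, 72.2]), array([ 0.   , -0.   , -0.006])) [ -1.70883038  61.10137515 214.2330634 ]
```

View pics/w1.png

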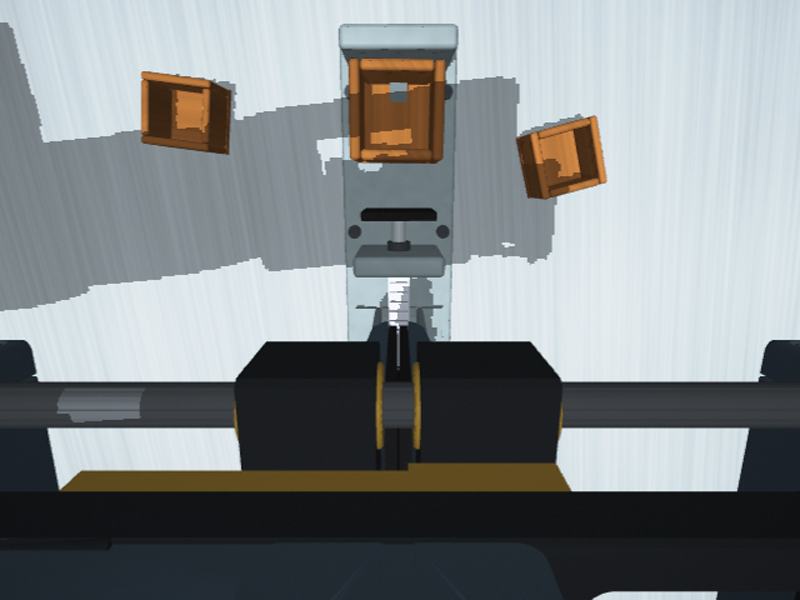

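The wrist view shows the fixed jaw at (399,40), the planter at (397,110), the black pad at (399,214) and the jaw head at (399,262). It's well centred, and the fingers hang over the clamp axis. I'll descend next.

Request:
drive_tool:
  series:
    - [1,[1,-9,20],[0,0,-0.006]]
    - [1,[1,-9,45],[0,0,-0.006]]
    - [1,[1,-9,72],[0,0,-0.006]]
    - [1,[1,-9,72],[0,0,-0.006]]
    - [1,[1,-9,72],[0,0,-0.006]]

```text
time_s: 2.95
ee_pos: [547.3, 60.8, 142.3]
ee_rot: [180.0, 0.0, -5.0]
force: [0.5, -0.5, 0.6]
gripper_width: 0.7
```

```bash
python3 -c "
from h import *
print(delta(0,50,142),C(env.state()['ee_pos']))
w=cam('wrist');crop(w,0,0,640,480,1.25,'w2.png')
f=w
for n,p in dict(fix=(0,203,75),fixL=(-35,203,75),padfront0=(0,82,64.5),padL=(-25,82,64.5),jawtopfront=(0,54,75)).items(): print(n,proj(w,W(*p))*1.25)
s=cam('scene'); crop(s,285,190,415,310,5,'s2.png')
"
```

```text
(array([ 0.1, 21. ,  0.3]), array([0.   , 0.   , 0.001])) [ -0.16345114  71.01141339 142.32788864]
fix [400.80861078  32.29645155]
fixL [322.04996011  32.33570183]
padfront0 [400.37893462 292.33191401]
padL [352.83256117 292.32253436]
jawtopfront [400.39399314 349.49536078]
```

View pics/w2.png

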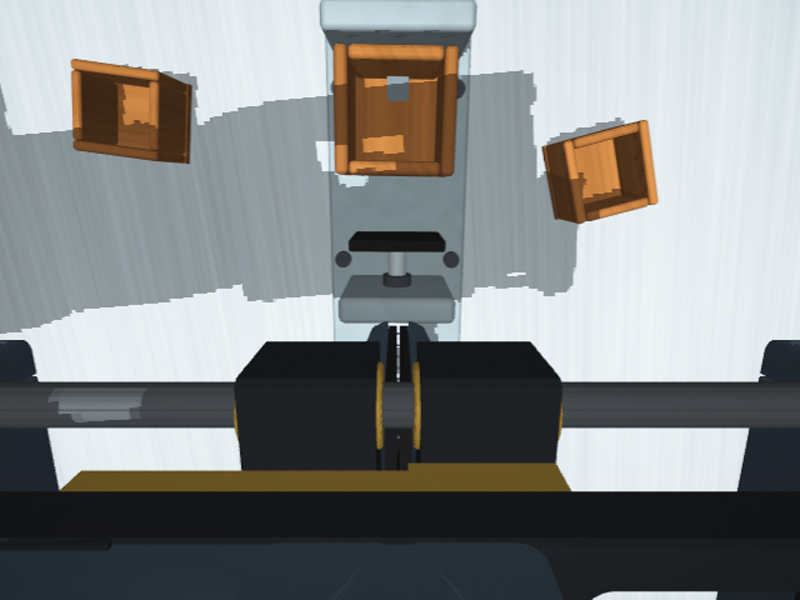

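View pics/s2.png

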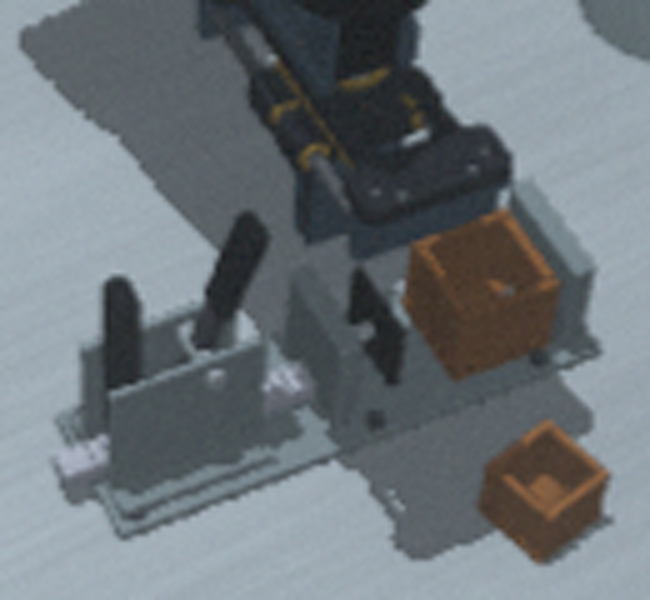

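```bash
cat >> h.py <<'E'
def cy(w,u,v,z,k=1.25): return np.round(C(onz(w,((u+.5)/k-.5,(v+.5)/k-.5),z)),1)
E
python3 -c "
from h import *
w=cam('wrist')
print('padfront',cy(w,398,232,64.5),'padback',cy(w,398,239,64.5),'jawfront',cy(w,398,276,75),'jawrear top',cy(w,398,298,75))
print('pl rear',cy(w,398,175,63),'pl rear top',cy(w,398,162,63),'pl front',cy(w,398,45,63),'fix',cy(w,398,30,75))
"
```

```text
padfront [-1.000e-01  1.138e+02  6.450e+01] padback [-1.000e-01  1.102e+02  6.450e+01] jawfront [-0.1 92.9 75. ] jawrear top [-0.1 81.6 75. ]
pl rear [-1.000e-01  1.421e+02  6.300e+01] pl rear top [-1.000e-01  1.484e+02  6.300e+01] pl front [-1.000e-01  2.015e+02  6.300e+01] fix [-2.000e-01  2.046e+02  7.500e+01]
```

The pad face is at clamp y≈110, so the jaw is about 28 mm out. The planter's rear is at ≈142, with its front almost flush against the fixed jaw. That leaves about 32 mm to contact plus 10 mm of press. I'll start the first stroke.

Request:
drive_tool:
  series:
    - [1,[0,14,0],[0,0,0]]
    - [1,[0,21,0],[0,0,0]]
    - [1,[0,27,0],[0,0,0]]
    - [1,[0,33,0],[0,0,0]]
    - [1,[0,33,0],[0,0,0]]

```text
time_s: 3.6
ee_pos: [544.9, 27.7, 142.6]
ee_rot: [-180.0, -0.1, -5.0]
force: [1.3, 3.9, 1.9]
gripper_width: 0.1
```

```bash
python3 -c "
from h import *
print(C(env.state()['ee_pos']),env.state()['force'])
w=cam('wrist');crop(w,0,0,640,480,1.25,'w3.png')
s=cam('scene'); crop(s,285,190,415,310,5,'s3.png')
"
```

```text
[  0.3024101   37.85671873 142.58846982] [1.25526754 3.8896853  1.90673536]
```

View pics/w3.png

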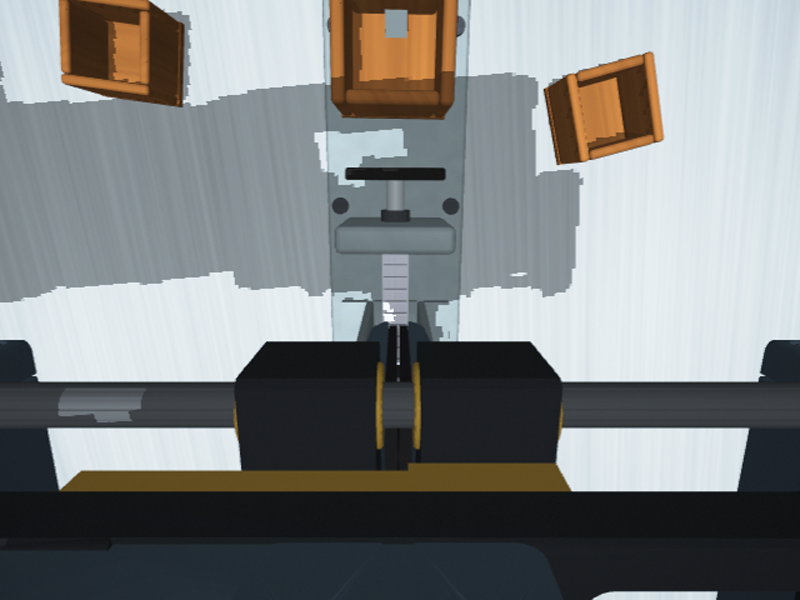

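View pics/s3.png

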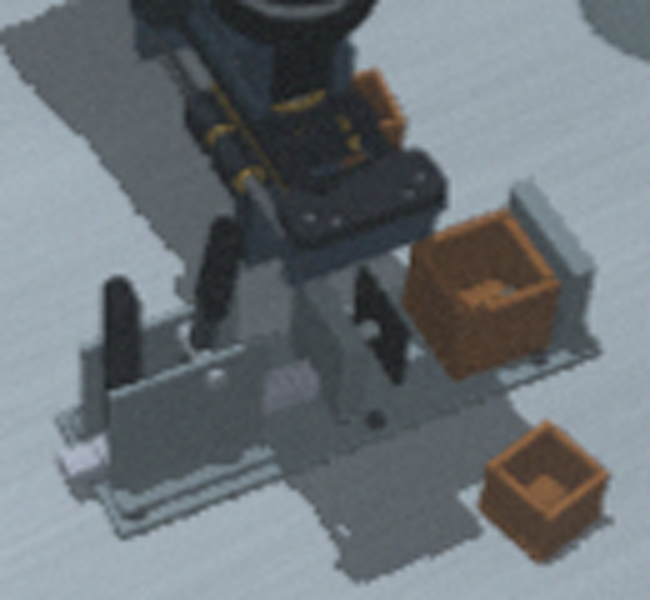

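The fingers are on the trigger at about 4 N and it's moving. I'll carry on drawing.

Request:
drive_tool:
  series:
    - [1,[0,8,0],[0,0,0]]
    - [1,[0,16,0],[0,0,0]]
    - [1,[0,23,0],[0,0,0]]
    - [1,[0,28,0],[0,0,0]]
    - [1,[0,31,0],[0,0,0]]

```text
time_s: 4.2
ee_pos: [541.7, -2.6, 141.6]
ee_rot: [-179.9, 0.0, -5.0]
force: [2.6, 4.1, -0.1]
gripper_width: 0.5
```

```bash
python3 -c "
from h import *
print(C(env.state()['ee_pos']),env.state()['force'])
w=cam('wrist');crop(w,0,0,640,480,1.25,'w4.png')
s=cam('scene'); crop(s,285,190,415,310,5,'s4.png')
"
```

```text
[ -0.22513066   7.3721242  141.61514659] [ 2.59486685  4.10691773 -0.0868781 ]
```

View pics/w4.png

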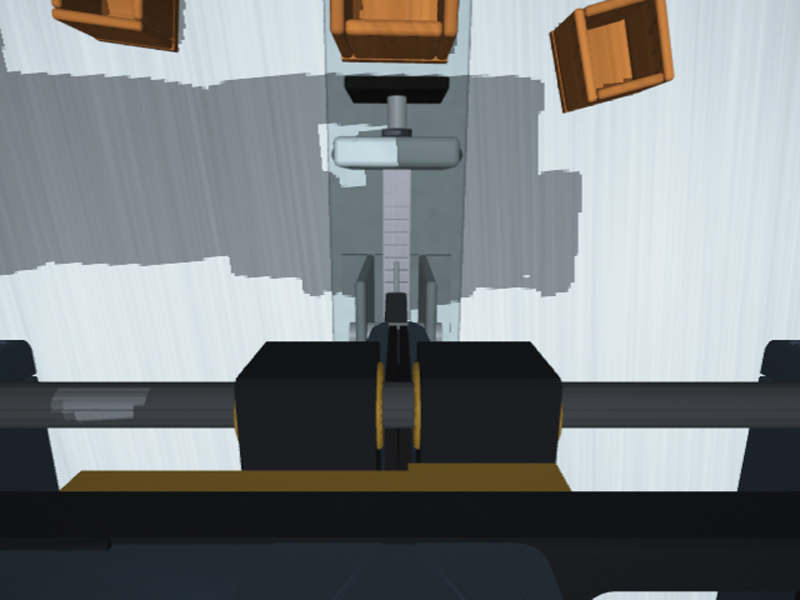

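View pics/s4.png

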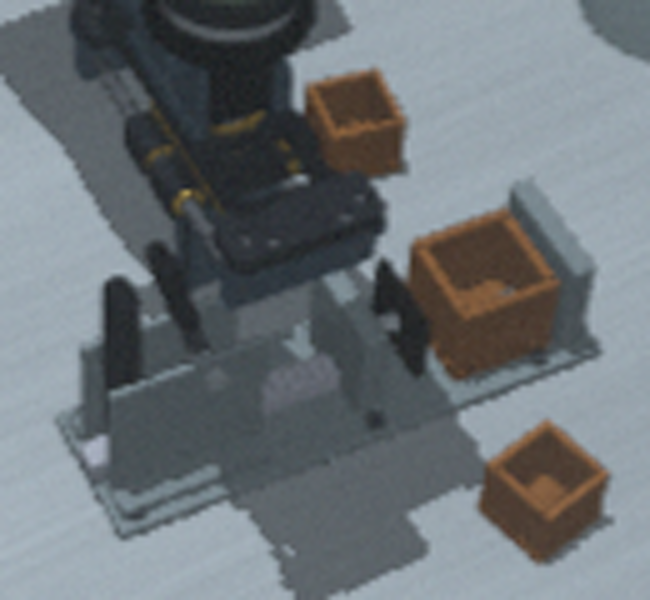

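```bash
python3 -c "
from h import *
w=cam('wrist')
print('padfront',cy(w,398,76,64.5),'padback',cy(w,398,87,64.5),'jawfront',cy(w,398,138,75),'jaw rear',cy(w,398,166,75))
print('pl rear ',cy(w,398,62,63),cy(w,398,50,63))
"
```

```text
padfront [ -1.4 123.2  64.5] padback [ -1.4 118.4  64.5] jawfront [-1.4 94.6 75. ] jaw rear [-1.4 82.  75. ]
pl rear  [ -1.4 129.6  63. ] [ -1.4 134.8  63. ]
```

```bash
python3 -c "
from h import *
w=cam('wrist')
print('pl rear bottom z8',cy(w,398,62,8),'pl rear top z63',cy(w,398,24,63), 'pad bottom back z19.5',cy(w,398,103,19.5))
"
```

```text
pl rear bottom z8 [ -1.5 141.7   8. ] pl rear top z63 [ -1.4 145.9  63. ] pad bottom back z19.5 [ -1.5 117.9  19.5]
```

The pad face is now at ≈123 and the planter's rear at ≈142–144, so the gap is about 20 mm. I'll return the trigger and take a second stroke.

Request:
drive_tool:
  series:
    - [1,[0,-16,0],[0,0,0]]
    - [1,[0,-32,0],[0,0,0]]
    - [1,[0,-50,0],[0,0,0]]
    - [1,[0,-50,0],[0,0,0]]
    - [1,[0,-50,0],[0,0,0]]

```text
time_s: 4.9
ee_pos: [545.5, 47.4, 141.6]
ee_rot: [179.9, 0.1, -4.8]
force: [0.6, -0.7, -0.0]
gripper_width: 0.5
```

Request:
drive_tool:
  series:
    - [1,[0,10,0],[0,0,0]]
    - [1,[0,19,0],[0,0,0]]
    - [1,[0,28,0],[0,0,0]]
    - [1,[0,36,0],[0,0,0]]
    - [1,[0,40,0],[0,0,0]]

```text
time_s: 5.4
ee_pos: [542.9, 6.4, 142.6]
ee_rot: [-179.9, -0.1, -5.0]
force: [0.6, 5.4, 5.0]
gripper_width: 0.7
```

```bash
python3 -c "
from h import *
print(C(env.state()['ee_pos']),env.state()['force'])
w=cam('wrist');crop(w,0,0,640,480,1.25,'w5.png')
t=cam('top'); crop(t,225,190,365,260,5.7,'t5.png')
"
```

```text
[  0.15219523  16.50479266 142.58323039] [0.62460872 5.42452566 4.95791213]
```

View pics/w5.png

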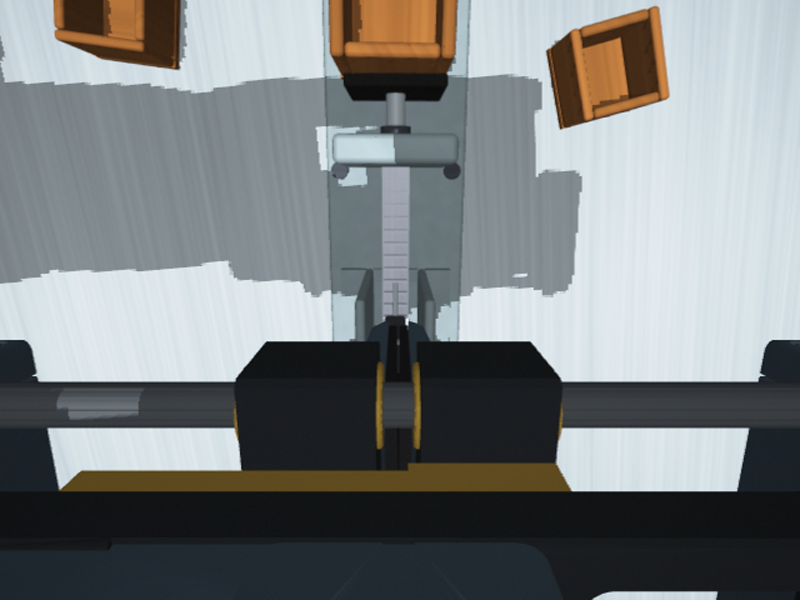

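View pics/t5.png

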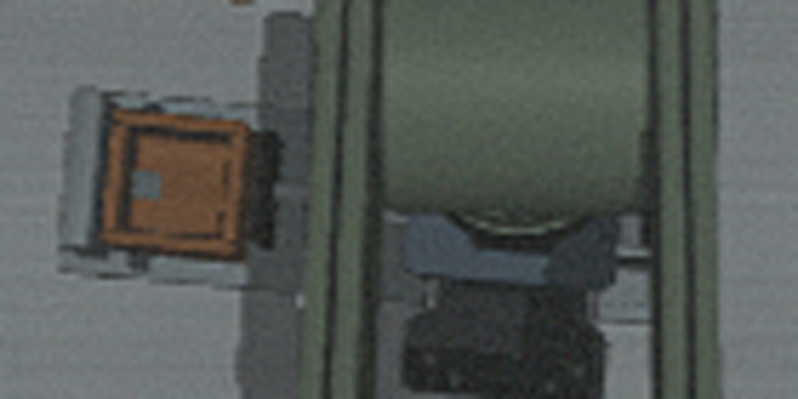

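```bash
python3 -c "
from h import *
w=cam('wrist')
print('padfront(z64.5)',cy(w,398,73,64.5),'pad bottom back z19.5',cy(w,398,100,19.5),'jawfront',cy(w,398,135,75), 'pl top rear',cy(w,398,45,63))
"
```

```text
padfront(z64.5) [ -0.8 133.9  64.5] pad bottom back z19.5 [ -0.8 128.7  19.5] jawfront [ -0.8 105.1  75. ] pl top rear [ -0.8 146.3  63. ]
```

The pad is at ≈134 and still free, since the jaw front is at ≈105.5. I'll finish this stroke, then return.

Request:
drive_tool:
  series:
    - [1,[0,4,0],[0,0,0]]
    - [1,[0,8,0],[0,0,0]]
    - [1,[0,10,0],[0,0,0]]
    - [1,[0,10,0],[0,0,0]]
    - [1,[0,-5,0],[0,0,0]]

```text
time_s: 6.05
ee_pos: [542.9, 11.1, 141.7]
ee_rot: [179.9, 0.0, -5.0]
force: [1.2, 1.5, 0.7]
gripper_width: 0.4
```

Request:
drive_tool:
  series:
    - [1,[0,-16,0],[0,0,0]]
    - [1,[0,-34,0],[0,0,0]]
    - [1,[0,-34,0],[0,0,0]]
    - [1,[0,-34,0],[0,0,0]]
    - [1,[0,-22,0],[0,0,0]]

```text
time_s: 6.55
ee_pos: [544.8, 35.1, 141.9]
ee_rot: [-179.9, 0.0, -4.8]
force: [0.7, 6.9, 5.1]
gripper_width: 0.2
```

```bash
python3 -c "
from h import *
print(C(env.state()['ee_pos']),env.state()['force'])
w=cam('wrist');crop(w,0,0,640,480,1.25,'w6.png')
"
```

```text
[ -0.40430795  45.25129747 141.94223831] [0.71451564 6.87338373 5.08542386]
```

View pics/w6.png

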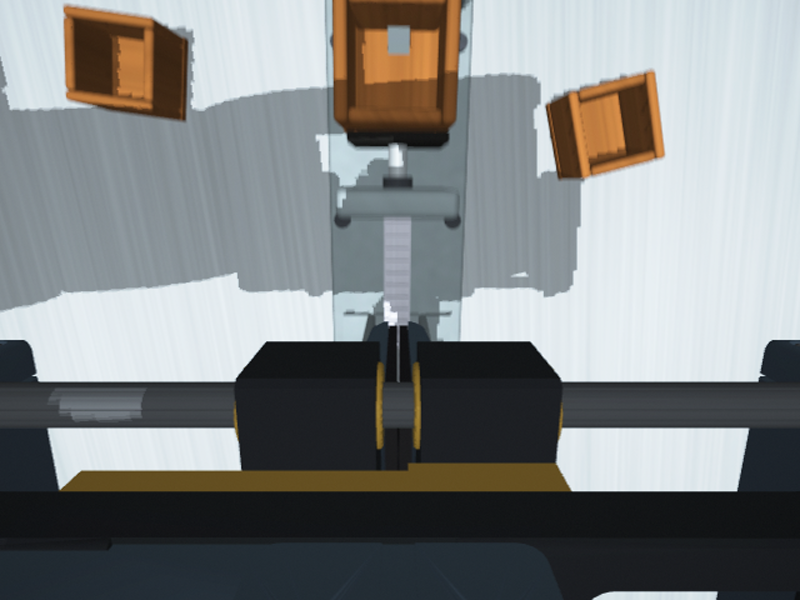

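```bash
python3 -c "
from h import *
w=cam('wrist');crop(w,0,0,640,480,1.25,'w7.png')
print(C(env.state()['ee_pos']),env.state()['force'])
print('pad bottom back z19.5',cy(w,398,146,19.5),'jawfront',cy(w,398,188,75), 'pl top rear',cy(w,398,120,63),cy(w,398,130,63))
crop(w,240,50,400,200,4,'w7c.png')
"
```

```text
[ -0.30512959  43.15655458 142.21576951] [-0.01832973  1.52310598  0.74361797]
pad bottom back z19.5 [ -1.5 130.5  19.5] jawfront [ -1.4 107.7  75. ] pl top rear [ -1.5 139.7  63. ] [ -1.5 135.1  63. ]
```

View pics/w7c.png

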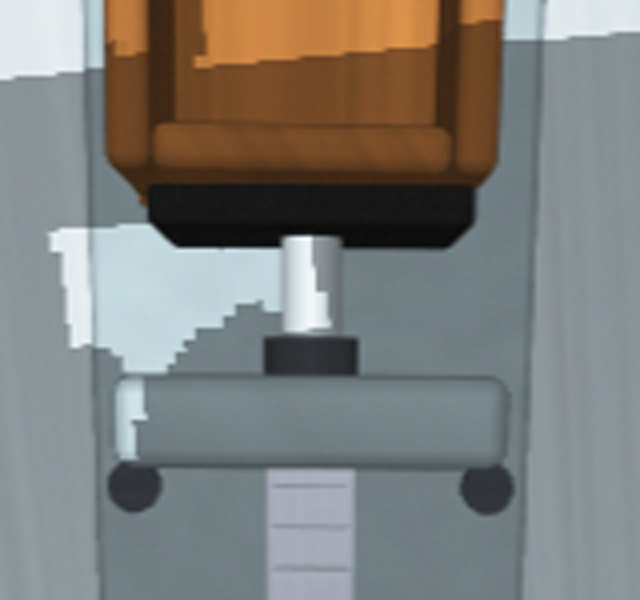

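```bash
cat >> h.py <<'E'
def cv(w,x,y,z,k=4,x0=240,y0=50): return np.round(C(onz(w,((x+.5)/k-.5+x0,(y+.5)/k-.5+y0),z))[1],1)
E
python3 -c "
from h import *
w=cam('wrist')
print(C(env.state()['ee_pos']),env.state()['force'])
print('padfront',cv(w,310,183,64.5),'padback bottom',cv(w,310,248,19.5),'jawfront',cv(w,310,375,75),'jawrear',cv(w,310,465,75),'pl rear',cv(w,310,172,63))
"
```

```text
[ -0.30346306  43.27568077 142.18118702] [-0.27964903  2.00234127  0.7289041 ]
padfront 139.9 padback bottom 134.0 jawfront 111.8 jawrear 98.7 pl rear 141.7
```

The pad is still free (front 139.9, jaw front 111.8) and the planter's rear is at 141.7, so only 2–3 mm of gap is left. From here I'll draw slowly and check as I go.

Request:
drive_tool:
  series:
    - [1,[0,4,0],[0,0,0]]
    - [1,[0,8,0],[0,0,0]]
    - [1,[0,12,0],[0,0,0]]
    - [1,[0,16,0],[0,0,0]]
    - [1,[0,18,0],[0,0,0]]

```text
time_s: 7.2
ee_pos: [543.6, 15.8, 142.1]
ee_rot: [180.0, -0.0, -4.9]
force: [1.4, 3.6, 3.7]
gripper_width: 0.5
```

```bash
python3 -c "
from h import *
w=cam('wrist');w=cam('wrist')
print(C(env.state()['ee_pos']),env.state()['force'])
crop(w,240,0,400,150,4,'w8c.png')
"
```

```text
[6.37949071e-03 2.58217381e+01 1.41989145e+02] [1.21947395 3.30922507 3.27870583]
```

View pics/w8c.png

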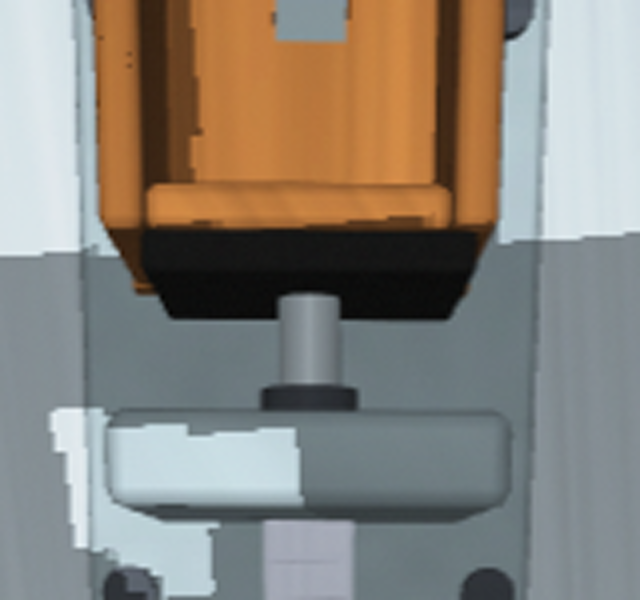

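```bash
python3 -c "
from h import *
w=cam('wrist')
c=lambda y,z:cv(w,310,y,z,y0=0)
print('padfront',c(229,64.5),'padback bottom',c(319,19.5),'jawfront',c(410,75),'pl rear',c(226,63),'fixed base bottom pl', c(290,8))
"
```

```text
padfront 144.0 padback bottom 138.3 jawfront 117.7 pl rear 144.7 fixed base bottom pl 145.0
```

The pad has met the box, with about 1.7 mm of press (pad 144.0, jaw front 117.7), and the box rests on the fixed jaw. I'll continue slowly.

Request:
drive_tool:
  series:
    - [1,[0,3,0],[0,0,0]]
    - [1,[0,6,0],[0,0,0]]
    - [1,[0,9,0],[0,0,0]]
    - [1,[0,12,0],[0,0,0]]
    - [1,[0,12,0],[0,0,0]]

```text
time_s: 7.85
ee_pos: [542.5, 4.8, 142.1]
ee_rot: [-179.9, -0.0, -5.0]
force: [1.2, 6.2, 3.3]
gripper_width: 0.5
```

```bash
python3 -c "
from h import *
w=cam('wrist');w=cam('wrist')
print(C(env.state()['ee_pos']),env.state()['force'])
crop(w,240,0,400,150,4,'w9c.png')
"
```

```text
[-9.39068711e-02  1.48995037e+01  1.42106592e+02] [1.07726189 6.29213998 3.75024689]
```

View pics/w9c.png

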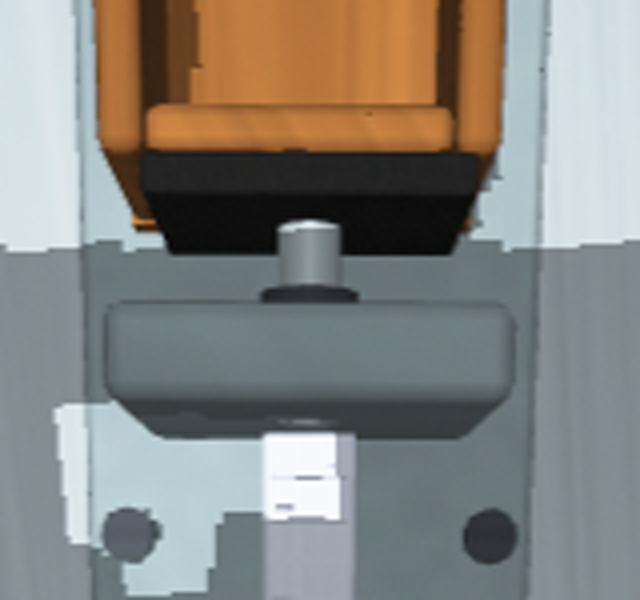

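```bash
python3 -c "
from h import *
w=cam('wrist')
c=lambda y,z:cv(w,310,y,z,y0=0)
print('padfront',c(152,64.5),'padback bottom',c(254,19.5),'jawfront',c(301,75),'pl rear',c(150,63),'pl bottom', c(230,8))
"
```

```text
padfront 143.6 padback bottom 138.3 jawfront 121.6 pl rear 144.2 pl bottom 144.4
```

The press is now about 6.0 mm, having gained 4.3 mm over 11 mm of draw. About 10 mm more draw should give ~10 mm.

Request:
drive_tool:
  series:
    - [1,[0,3,0],[0,0,0]]
    - [1,[0,6,0],[0,0,0]]
    - [1,[0,8,0],[0,0,0]]
    - [1,[0,10,0],[0,0,0]]
    - [1,[0,10,0],[0,0,0]]

```text
time_s: 8.5
ee_pos: [541.5, -4.9, 141.3]
ee_rot: [-179.9, 0.0, -5.0]
force: [1.7, 6.9, -1.0]
gripper_width: 0.4
```

```bash
python3 -c "
from h import *
w=cam('wrist');w=cam('wrist')
print(C(env.state()['ee_pos']),env.state()['force'])
crop(w,240,0,400,150,4,'w10c.png')
s=cam('scene'); crop(s,285,190,415,310,5,'s10.png')
"
```

```text
[ -0.24070103   5.11281541 141.27765029] [ 1.57550453  5.64374099 -1.17402302]
```

View pics/w10c.png

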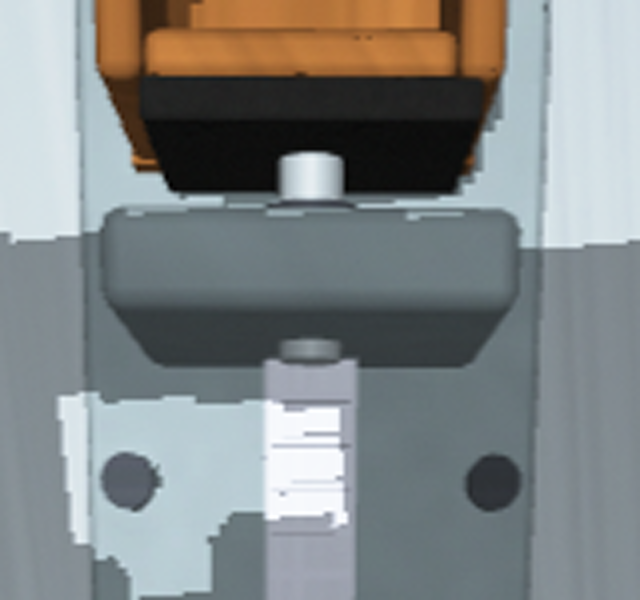

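View pics/s10.png

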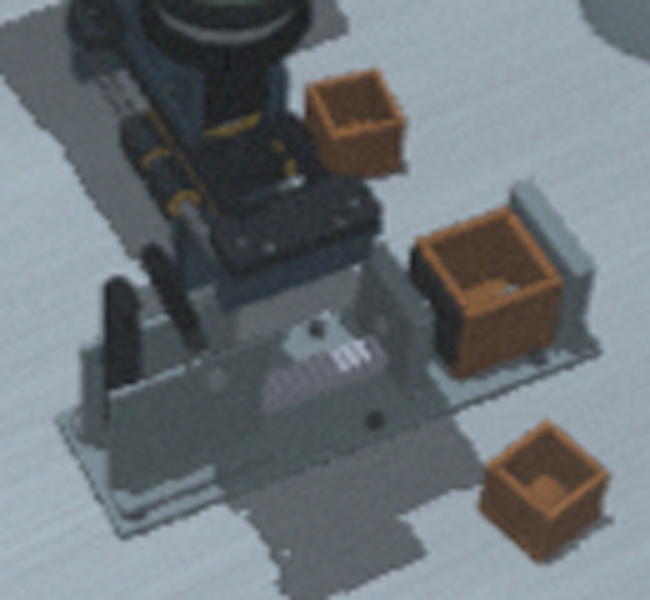

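```bash
python3 -c "
from h import *
w=cam('wrist')
c=lambda y,z:cv(w,310,y,z,y0=0)
print('padfront',c(77,64.5),'padback top',c(119,64.5),'jawfront',c(207,75),'pl rear',c(75,63),'pl bottom', c(168,8))
# independent scale check: widths
print(env.state()['force'],C(env.state()['ee_pos']))
"
```

```text
padfront 143.5 padback top 138.0 jawfront 124.0 pl rear 144.2 pl bottom 144.8
[ 1.00393169  7.12865902 -0.40229109] [ -0.25885267   5.15154658 141.25764879]
```

The press is about 8.5 mm. A further 3 mm of draw should bring it to about 9.7.

Request:
drive_tool:
  series:
    - [1,[0,1,0],[0,0,0]]
    - [1,[0,2,0],[0,0,0]]
    - [1,[0,3,0],[0,0,0]]
    - [1,[0,3,0],[0,0,0]]
    - [1,[0,3,0],[0,0,0]]

```text
time_s: 9.2
ee_pos: [541.3, -7.0, 141.0]
ee_rot: [-179.8, 0.0, -5.0]
force: [3.9, 10.1, -1.7]
gripper_width: 0.7
```

```bash
python3 -c "
from h import *
w=cam('wrist');w=cam('wrist')
print(C(env.state()['ee_pos']),env.state()['force'])
crop(w,240,0,400,150,4,'w11c.png')
"
```

```text
[ -0.27649316   3.03664587 140.98719517] [ 3.07333806  8.7228127  -2.07742648]
```

View pics/w11c.png

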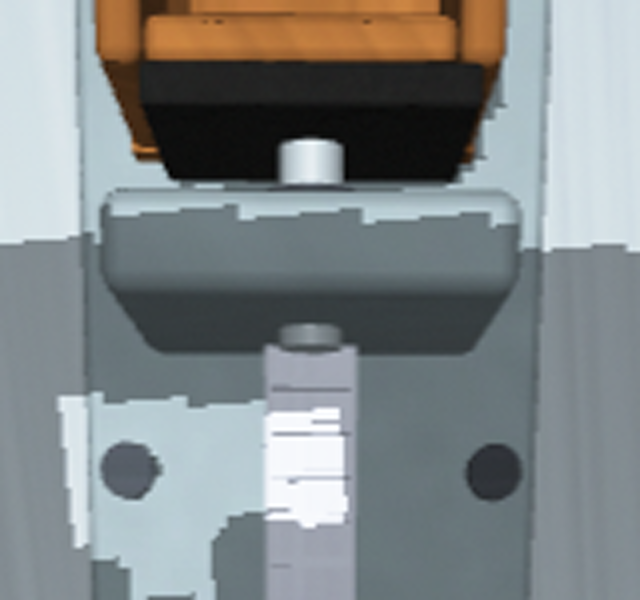

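```bash
python3 -c "
from h import *
w=cam('wrist')
c=lambda y,z:cv(w,310,y,z,y0=0)
print('padfront',c(61,64.5),'padback top',c(104,64.5),'jawfront',c(190,75),'pl rear',c(60,63),'jawrear',c(293,75))
print(env.state()['force'],C(env.state()['ee_pos']))
"
```

```text
padfront 143.6 padback top 138.0 jawfront 124.2 pl rear 144.2 jawrear 110.8
[ 1.92123913  9.56196861 -0.28404997] [ -0.28086807   3.05301302 140.98592866]
```

The press is about 8.4–8.5 mm and the force is rising with almost no jaw motion, so the trigger is at its stop. To get closer to half-way, I'll let the trigger back one tooth and redraw slowly.

Request:
drive_tool:
  series:
    - [1,[0,-13,0],[0,0,0]]
    - [1,[0,-26,0],[0,0,0]]
    - [1,[0,-39,0],[0,0,0]]
    - [1,[0,-40,0],[0,0,0]]
    - [1,[0,-40,0],[0,0,0]]

```text
time_s: 9.85
ee_pos: [544.0, 31.6, 141.5]
ee_rot: [180.0, 0.1, -4.9]
force: [-0.6, 0.4, 0.7]
gripper_width: 0.4
```

Request:
drive_tool:
  series:
    - [1,[0,3,0],[0,0,0]]
    - [1,[0,6,0],[0,0,0]]
    - [1,[0,9,0],[0,0,0]]
    - [1,[0,12,0],[0,0,0]]
    - [1,[0,12,0],[0,0,0]]

```text
time_s: 10.35
ee_pos: [543.8, 18.6, 142.2]
ee_rot: [180.0, -0.0, -5.0]
force: [-0.3, 2.0, 1.5]
gripper_width: 0.5
```

```bash
python3 -c "
from h import *
w=cam('wrist');w=cam('wrist')
print(C(env.state()['ee_pos']),env.state()['force'])
crop(w,240,0,400,150,4,'w12c.png')
"
```

```text
[-1.52218035e-02  2.89074805e+01  1.42068280e+02] [0.45064344 2.11793878 1.95919468]
```

View pics/w12c.png

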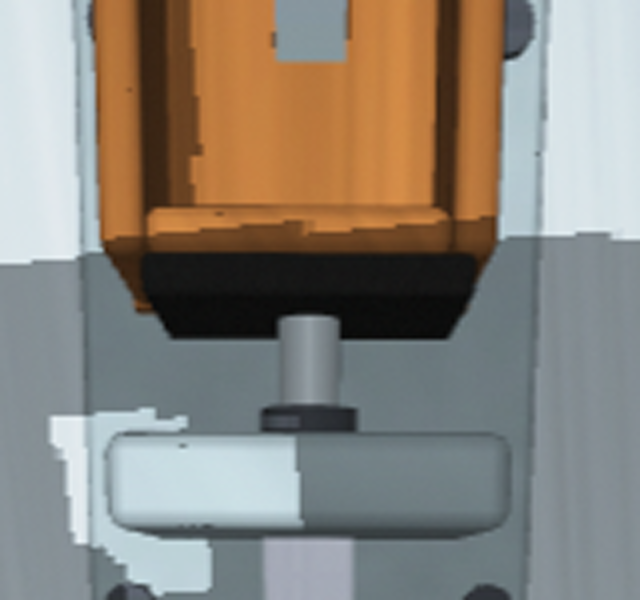

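```bash
python3 -c "
from h import *
w=cam('wrist')
c=lambda y,z:cv(w,310,y,z,y0=0)
print('padfront',c(253,64.5),'jawfront',c(433,75),'jawrear',c(527,75),'pl rear',c(250,63))
"
```

```text
padfront 143.8 jawfront 117.6 jawrear 104.4 pl rear 144.5
```

The press has relaxed to about 1.9 mm, as expected, and the box is still held. I'll keep drawing.

Request:
drive_tool:
  series:
    - [1,[0,2,0],[0,0,0]]
    - [1,[0,5,0],[0,0,0]]
    - [1,[0,8,0],[0,0,0]]
    - [1,[0,10,0],[0,0,0]]
    - [1,[0,10,0],[0,0,0]]

```text
time_s: 11.0
ee_pos: [543.1, 9.8, 142.4]
ee_rot: [-179.9, -0.1, -5.0]
force: [-0.5, 5.9, 4.4]
gripper_width: 0.7
```

```bash
python3 -c "
from h import *
w=cam('wrist');w=cam('wrist')
print(C(env.state()['ee_pos']),env.state()['force'])
crop(w,240,0,400,150,4,'w13c.png')
"
```

```text
[1.61035498e-02 1.99766894e+01 1.42392935e+02] [0.70490451 6.03035098 5.0318117 ]
```

View pics/w13c.png

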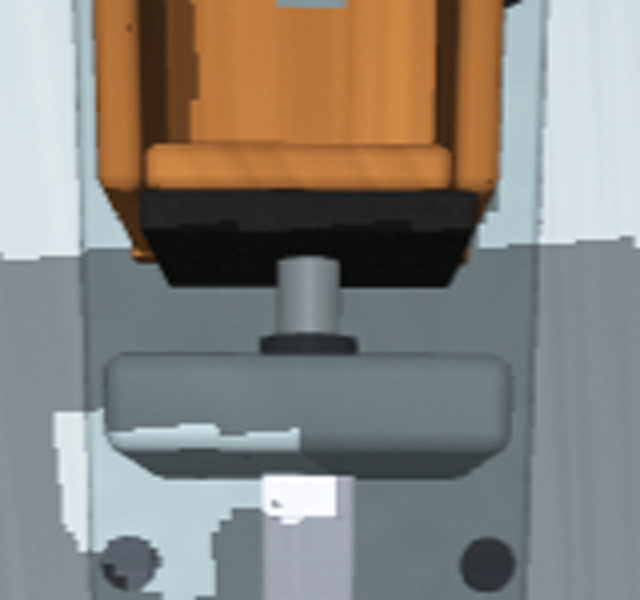

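```bash
python3 -c "
from h import *
w=cam('wrist')
c=lambda y,z:cv(w,310,y,z,y0=0)
print('padfront',c(189,64.5),'jawfront',c(353,75),'jawrear',c(447,75),'pl rear',c(186,63))
"
```

```text
padfront 143.8 jawfront 119.8 jawrear 106.9 pl rear 144.5
```

This traces the same line as before (TCP y 20 gives about 4 mm), so no new tooth was caught. I'll return the trigger all the way and draw again.

Request:
drive_tool:
  series:
    - [1,[0,-12,0],[0,0,0]]
    - [1,[0,-24,0],[0,0,0]]
    - [1,[0,-35,0],[0,0,0]]
    - [1,[0,-35,0],[0,0,0]]
    - [1,[0,-35,0],[0,0,0]]

```text
time_s: 11.65
ee_pos: [545.6, 44.2, 141.7]
ee_rot: [179.9, 0.0, -4.9]
force: [0.3, -0.0, 0.0]
gripper_width: 0.5
```

Request:
drive_tool:
  series:
    - [1,[0,4,0],[0,0,0]]
    - [1,[0,8,0],[0,0,0]]
    - [1,[0,12,0],[0,0,0]]
    - [1,[0,16,0],[0,0,0]]
    - [1,[0,16,0],[0,0,0]]

```text
time_s: 12.15
ee_pos: [545.0, 28.5, 143.0]
ee_rot: [-179.9, -0.1, -5.0]
force: [-0.7, 4.8, 5.2]
gripper_width: 0.6
```

```bash
python3 -c "
from h import *
w=cam('wrist');w=cam('wrist')
print(C(env.state()['ee_pos']),env.state()['force'])
crop(w,240,30,400,180,4,'w14c.png')
"
```

```text
[  0.33488931  38.76536723 142.97935527] [1.01181653 4.35586848 4.33532863]
```

View pics/w14c.png

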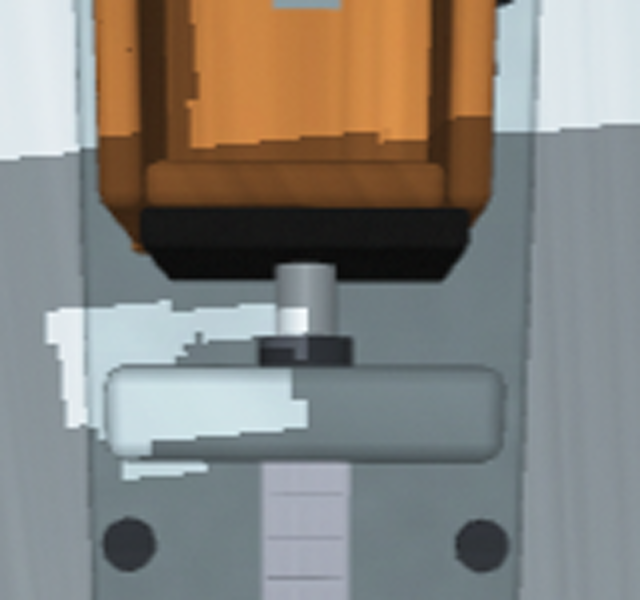

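```bash
python3 -c "
from h import *
w=cam('wrist')
c=lambda y,z:cv(w,310,y,z,y0=30)
print('padfront',c(208,64.5),'jawfront',c(365,75),'jawrear',c(461,75),'pl rear',c(204,63))
"
```

```text
padfront 143.6 jawfront 120.4 jawrear 106.7 pl rear 144.4
```

A later tooth is caught: press is about 4.5 mm at TCP y 38.8. I need about 5.5 mm more jaw travel, so about 14 mm of draw, taken in two steps.

Request:
drive_tool:
  series:
    - [1,[0,2,0],[0,0,0]]
    - [1,[0,4,0],[0,0,0]]
    - [1,[0,6,0],[0,0,0]]
    - [1,[0,9,0],[0,0,0]]
    - [1,[0,9,0],[0,0,0]]

```text
time_s: 12.8
ee_pos: [544.5, 19.8, 143.2]
ee_rot: [-179.8, -0.2, -5.0]
force: [-0.8, 6.4, 4.9]
gripper_width: 0.5
```

```bash
python3 -c "
from h import *
w=cam('wrist');w=cam('wrist')
print(C(env.state()['ee_pos']),env.state()['force'])
crop(w,240,10,400,160,4,'w15c.png')
"
```

```text
[  0.59858987  30.04759428 143.23770671] [-0.22087696  5.12415436  5.60908601]
```

View pics/w15c.png

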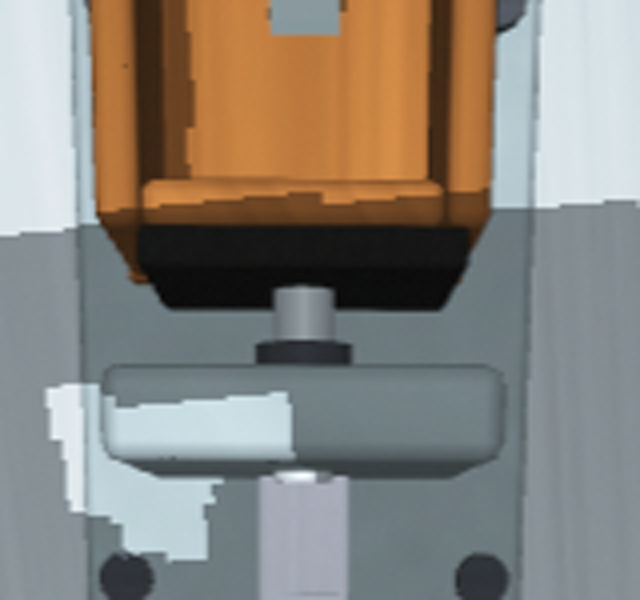

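```bash
python3 -c "
from h import *
w=cam('wrist')
c=lambda y,z:cv(w,310,y,z,y0=10)
print('padfront',c(226,64.5),'jawfront',c(366,75),'jawrear',c(460,75),'pl rear',c(222,63))
"
```

```text
padfront 143.7 jawfront 122.8 jawrear 109.7 pl rear 144.5
```

The press is about 7.1 mm. I'll draw 8 mm more.

Request:
drive_tool:
  series:
    - [1,[0,2,0],[0,0,0]]
    - [1,[0,4,0],[0,0,0]]
    - [1,[0,6,0],[0,0,0]]
    - [1,[0,8,0],[0,0,0]]
    - [1,[0,8,0],[0,0,0]]

```text
time_s: 13.45
ee_pos: [543.9, 12.5, 143.4]
ee_rot: [-179.8, -0.2, -5.0]
force: [0.4, 7.8, 5.3]
gripper_width: 0.2
```

```bash
python3 -c "
from h import *
w=cam('wrist');w=cam('wrist')
print(C(env.state()['ee_pos']),env.state()['force'])
crop(w,240,0,400,150,4,'w16c.png')
s=cam('scene'); crop(s,285,190,415,310,5,'s16.png')
"
```

```text
[  0.64885625  22.75162685 143.34734576] [0.45367598 7.4766862  4.9713851 ]
```

View pics/w16c.png

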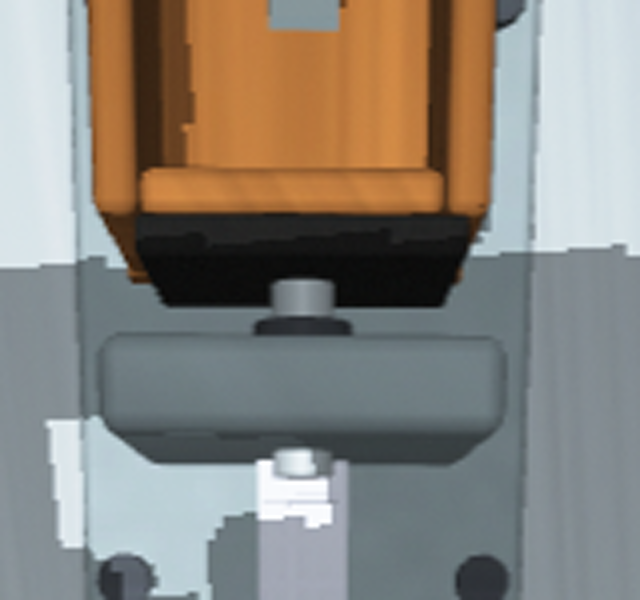

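View pics/s16.png

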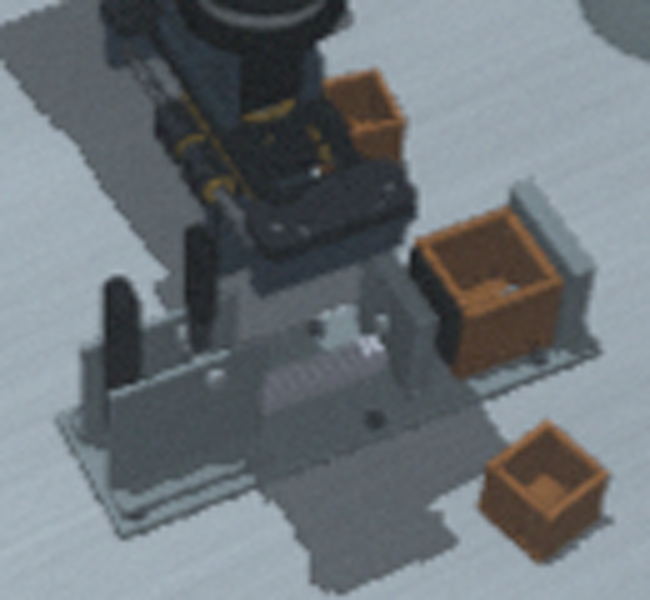

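```bash
python3 -c "
from h import *
w=cam('wrist')
c=lambda y,z:cv(w,310,y,z,y0=0)
print('padfront',c(214,64.5),'jawfront',c(336,75),'jawrear',c(432,75),'pl rear',c(212,63))
"
```

```text
padfront 143.7 jawfront 125.2 jawrear 112.1 pl rear 144.3
```

The press is about 9.6 mm by both measures, with the trigger held near upright. I'll check that the hold is stable.

Request:
drive_tool:
  series:
    - [1,[0,0,0],[0,0,0]]
    - [1,[0,0,0],[0,0,0]]
    - [1,[0,0,0],[0,0,0]]
    - [1,[0,0,0],[0,0,0]]
    - [1,[0,0,0],[0,0,0]]

```text
time_s: 14.15
ee_pos: [543.9, 12.7, 143.3]
ee_rot: [-179.8, -0.2, -5.0]
force: [-0.5, 7.4, 5.9]
gripper_width: 0.6
```

```bash
python3 -c "
from h import *
w=cam('wrist')
print(C(env.state()['ee_pos']),env.state()['force'])
crop(w,240,0,400,150,4,'w17c.png')
"
```

```text
[  0.64970058  22.838259   143.35305237] [-0.10560096  8.15289212  5.91763985]
```

View pics/w17c.png

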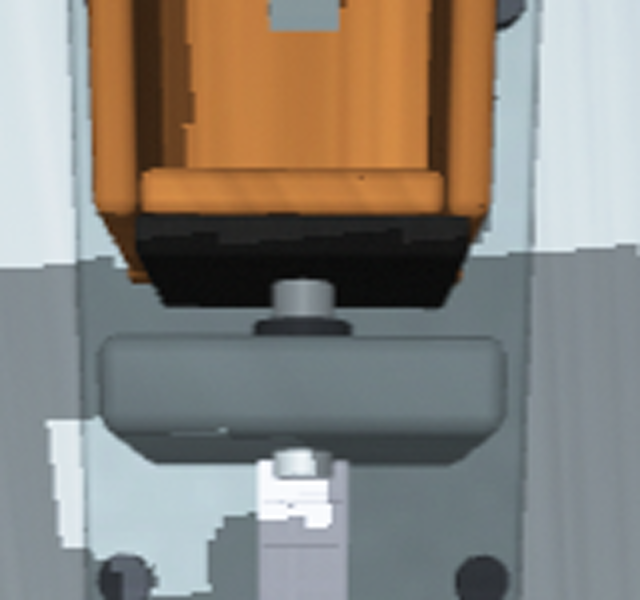

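The picture is unchanged: pad front edge at row 214 and jaw front at row 336. The hold is stable, so I'm handing in.

```bash
python3 -c "
from workcell import env
print(env.job_done())"
```

```text
the job is handed in; nothing more can be done
None
```

I pumped the trigger with the closed fingers until the pad had pushed the largest planter against the fixed jaw. I then handed in with the trigger still held drawn, at about 14 s on the clock.

- **Press at hand-in:** about 9.6 mm of 20 mm. Two measures from the wrist picture agreed (pad front to jaw front, and pad front to jaw rear). I'd trust them to about 1 mm.
- **Hold:** a picture taken half a second after the last move showed no change. The trigger was about upright, held at about 8 N horizontally.
- **Disagreement:** the first press attempt hit the trigger's stop at only about 8.5 mm. I let the trigger go twice to catch a later tooth: the first return was too short to catch one, the second worked. The press dropped to about 2 mm the first time, and I took no picture at the second release.
- **Limits:** in the readings taken, the force never passed about 11 N, and the highest press measured was 9.6 mm. I moved only the trigger. I never went near the pot, cloche, seed tray or dibber, but did not check them again at the end.

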